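# Gauge the fired test rod

### The arm

A 6-joint arm with a two-finger parallel gripper is mounted at the origin on the work surface. World frame = base frame: x ahead of the robot, y to its left, z up, the work surface at z = 0. Lengths are in m, angles in rad, forces in N, time in s.
With the tool pointing down it reaches from about 0.325 to 0.75 m from the base axis. Payload 7.6 kg.
Tool frame: the origin (TCP) lies at the very end of the fingers, on their centre line; the grasp point (between the pads) lies 19 mm behind it; z points along the fingers, y is the line along which they close (so a half turn about z gives the same grasp; the last joint's range is limited). The gripper opens to 85 mm and grips with 20 to 120 N. Pads are 22 mm wide; open, the fingers measure 114 mm over their backs; the gripper's body (76 mm by 85 mm) begins 54 mm behind the grasp point. The pads swing forward as they close: fully open they stand 13 mm farther back than shut.
Start: joints at [1.061, 0.052, 1.401, -0, 1.689, -0.07], TCP at [0.224, 0.475, 0.231] pointing down, gripper open.
Joint ranges: [-2.9, 2.9], [-0.91, 2.17], [0.12, 2.37], [-1.06, 4.2], [0.26, 2.73], [-2.93, 2.93]. Speed limits (rad/s): [2.57, 2.57, 3.01, 3.14, 3.14, 3.14].

### API

Orientations are given as [roll, pitch, yaw] about the fixed x, y, z axes, in that order (R = Rz(yaw) Ry(pitch) Rx(roll)).
In Python, from station import bot, get_image, camera_info, workorder gives the robot as it stands. The module is installed in compiled form; this text tells all that it offers.
- The arm moves only by the shell command python3 -m pendant 'ROWS'. ROWS is JSON, a list that holds one entry, the list of rows, each a list of 7 numbers: the turn, a rotation vector about the tool's x, y, z in rad, then the shift along the tool's x, y, z in m, then the finger opening in m, from 0 to 0.0854. A call has exactly 5 rows; each row is the pose to reach, as a shift and turn from the pose commanded when the call began, along the tool's axes at that moment; what a row does not reach only later rows make up. A row lasts 1/10 s, in which the tool goes at most 50 mm and 8.59 degrees, less where a joint would pass 70% of its speed; a pose out of reach is approached as far as the arm can. A call with a gripper value outside its range is refused whole. The fingers move at their own pace and stop on an object; the grip force is fixed at half the most. Time passes only in rows, so rows that repeat a pose let the fingers close, or fill a call up. It gives the time, the measured TCP pose, the force, the opening and the grip force at its end, in the units of the state.
- bot.read_state(): the state, without advancing time (a new reading comes with each control period).
- get_image(name): name is "scene" or "top"; returns (picture, depth): 420x560x3 uint8, red, green, blue; 420x560 float32, m along the optical axis (not along the pixel's ray), 0 where there is no reading.
- camera_info(name): a dict with "K" (3x3 intrinsics, pixels), "k1" (the pictures are not rectified: a ray, as slopes to the right and down, at radius r is drawn at 1 + k1 r^2 times it, then the intrinsics apply), "R" (3x3) and "t" (3): a world point X has camera coordinates R X + t. Camera axes: x right, y down, z forward; pixel columns grow to the right and rows downward; lengths in m; the calibration is good to about 2 mm. A picture is of the moment at which its call begins. camera_info takes no time and is no camera call.
- workorder.hand_in(): hands the job in; it is judged then, once.
The state is a dict: "t": time; "joint_positions": joint angles; "dq": joint speeds; "joint_torque": joint torques, N m; "eef_pos": TCP position; "tcp_rot": TCP orientation; "ft_force": force on the tool from outside, world axes, zero at the start; "torque": the same for the moment, N m; "grip_width": finger opening in m; "grip_force": force on a finger pad.
Only numpy, scipy, OpenCV 4.12 (cv2) and the standard library are available. Lean on these libraries where they do the work, as an engineer would, in place of code of your own. Each camera call takes 0.05 s, during which the arm holds its last target. There are 200 camera calls.

### The job

Check the fired size of the round terracotta test rod on the bench gauge: slide the gauge's jaw open, stand the rod upright on the gauge plate between the two jaws and let go of it, then slide the jaw shut until the rod is lightly but surely pinched between both jaws. Keep the pressure gentle, so that the rod does not chip and the sliding jaw is never forced askew, and leave the jaw closed on the rod. Leave the other things where they are.

Things in the scene. Friction and masses are not known exactly. Their poses are not given: they have to be found in the camera images.
- gauge: bench gauge fixed to the table: plywood plate 150 mm (x) by 250 mm (y), 12 mm thick, with a steel beam along y on its near edge (beam axis at x = -45 mm, top 34 mm above the table; green end block at the +y end, top 36 mm). Origin: centre of the plate's underside. y is the sliding direction: the jaw closes towards -y and opens towards +y.
- anvil: the fixed aluminium jaw at the -y end of the gauge. Origin: 12 mm above the table, in the middle of the plate's width, on the anvil's flat face that looks to +y (95 mm to -y of the gauge's origin). 18 mm thick, spans x = -57 to +58 mm of the gauge, its top 50 mm above the table.
- jaw: the sliding aluminium jaw blade carried by the green carriage. Its flat face looks to -y, parallel to the anvil's face; the blade is 14 mm thick, spans x = -32 to +58 mm of the gauge, top 50 mm above the table. Origin: on the beam axis, 12 mm above the table, 18 mm behind (to +y of) the jaw's face. Same axes as the gauge when not askew.
- lug_top (a point): top centre, 80 mm above the table, of the orange thumb lug by which the carriage is moved: an upright block 24 mm (x) by 12 mm (y), standing 41 mm above the green carriage (carriage 34 by 36 mm, top 39 mm above the table). It lies on the beam axis, 18 mm to +y of the jaw's face. It may be pushed from either side or pinched.
- carriage (a joint): opening between the two jaw faces in m (0 = faces together, 0.11 = stop, fully open); at the start it is too small for the rod. The carriage drags along the beam with about 2.5 N of dry friction and stays where it is left.
- jaw_rock (a joint): how far the sliding jaw with its lug is askew on the carriage, about the upright axis through the beam, in rad (0 = jaws parallel, positive = free end swung back to +y). Its play is springy, 40 N m per rad: pressing the rod 65 mm off the beam turns the jaw about 0.0016 rad per N, which gives some 0.1 mm at the rod per N. More than 0.035 rad (2 degrees) counts as forced.
- rod_place (a point): a good place for the rod's foot: on top of the plate (12 mm above the table), 37 mm to +y of the anvil's face, 65 mm from the beam axis (gauge x = +20 mm).
- rod: the terracotta test rod: a solid upright cylinder 80 mm high, fired to somewhere between 40 and 54 mm in diameter (hand-turned, shrinkage unknown; the gauge is to find it), 0.18 to 0.36 kg. Origin: centre of its foot; z along the rod. Friction on the plate lets it slide at about 1 to 4 N. A squeeze or knock by a jaw of over 12 N chips it; a pinch of 3 to 7 N is right.
- board: dark wooden ware board fixed to the table, 130 mm (x) by 320 mm (y), 10 mm thick, on which the three test pieces stand in a row along its y, some 100 mm apart, in any order. Origin: centre of its underside.
- block: white square test block, 45 by 45 by 80 mm, standing on the board; leave it. Origin: centre of its foot.
- tube: grey test tube piece, 48 mm outside, open bore, 80 mm high, standing on the board; leave it. Origin: centre of its foot.
- mug: white mug, 80 mm wide, 90 mm high, beyond the work; leave it. Origin: centre of its foot.
- jar: amber jar with a white lid, 70 mm wide, 100 mm high; leave it. Origin: centre of its foot.
- bowl: blue bowl, 110 mm wide, 50 mm high; leave it. Origin: centre of its foot.
- brush: brush lying on the table near the robot, to its right; leave it. Origin: the middle of its underside.
There are look-alikes about, which are no part of the job. There is more than one size of the rod; the job needs the smallest.

How it is judged:
By the outcome, as a careful person would: the job done as asked, in the order asked, and still so for the second after the job is handed in, with the robot touching nothing.
It also fails if it takes over 58 s, if anything falls off the work surface, if the arm or the gripper's body presses on something with over 40 N, if the wrist force passes 120 N, or if a joint passes its speed limit or range.

## Working session

There is one attempt and no reset: what is moved stays moved. The work goes in short steps, Python scripts to look and compute and a shell command to move; the robot and the scene stay as the last step left them, time stands still between calls to the robot, and variables do not carry over. Pictures are saved under pics/ and viewed, at most 10 in all, crops included, and the job is handed in when it is done.

```bash
mkdir -p pics; python3 - <<'E'
from station import bot,get_image,camera_info
import cv2,numpy as np
for n in("scene","top"):
    p,d=get_image(n); np.savez(f"pics/{n}0.npz",p=p,d=d); cv2.imwrite(f"pics/{n}0.png",cv2.resize(p[:,:,::-1],(800,600)))
    c=camera_info(n); print(n,c)
s=bot.read_state();print(s)
E
```

```text
scene {'K': array([[493.59390313,   0.        , 280.54936633],
       [  0.        , 493.59390313, 207.5689718 ],
       [  0.        ,   0.        ,   1.        ]]), 'k1': -0.053002436732639525, 'R': array([[-0.48914681,  0.87212385,  0.01163544],
       [ 0.7031904 ,  0.40221942, -0.58629583],
       [-0.51600258, -0.2786028 , -0.81001346]]), 't': array([ 0.32911567, -0.28230061,  1.46206301])}
top {'K': array([[383.51373822,   0.        , 288.78047879],
       [  0.        , 383.51373822, 215.50169584],
       [  0.        ,   0.        ,   1.        ]]), 'k1': 0.024333198842964525, 'R': array([[ 0.0096198 , -0.99987906,  0.01222007],
       [-0.98166046, -0.01176996, -0.19027404],
       [ 0.19039486, -0.01016556, -0.98165496]]), 't': array([-0.10807385,  0.53724003,  0.77546434])}
{'t': 0.1, 'joint_positions': array([ 1.06070234e+00,  5.27706785e-02,  1.40160555e+00,  3.05922738e-05,
        1.68859537e+00, -7.02774076e-02]), 'dq': array([ 8.59809481e-04, -2.20911248e-03, -3.21390209e-03,  8.82113464e-04,
       -6.97511907e-05, -1.30631861e-03]), 'joint_torque': array([ 9.58105666e-04, -3.82577991e+01, -3.60989356e+01, -1.11387246e-04,
        4.73223350e-03,  3.58019619e-06]), 'eef_pos': array([0.22336418, 0.47482586, 0.23056718]), 'tcp_rot': array([-3.14021925e+00, -1.27138537e-04,  2.70177956e+00]), 'ft_force': array([ 1.04485005,  0.1082901 , -0.19853175]), 'torque': array([-0.00829984,  0.01502553, -0.02578211]), 'grip_force': 0.0, 'grip_width': 0.08544260436502153}
```

View pics/scene0.png

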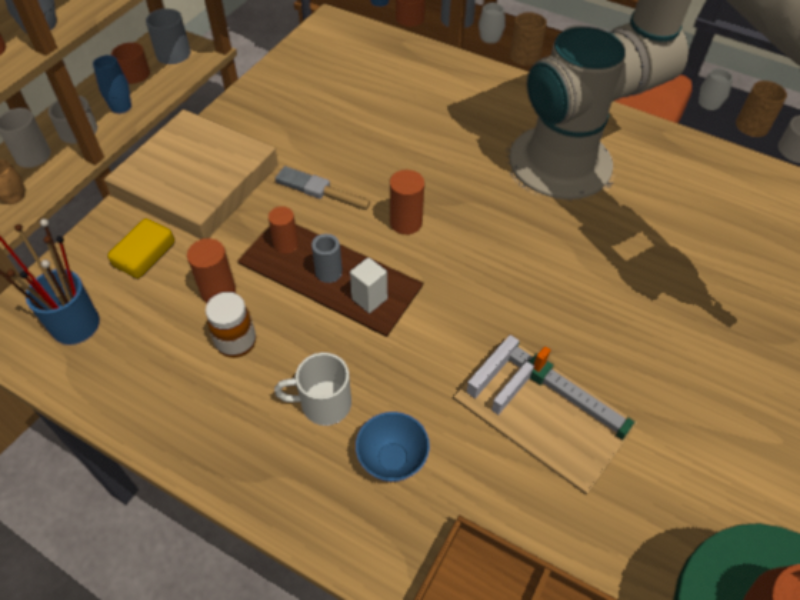

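View pics/top0.png

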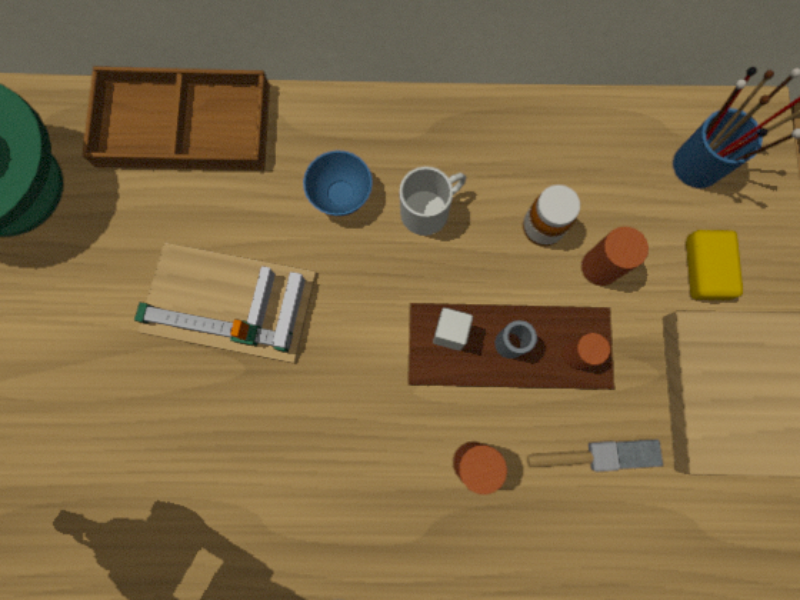

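The scene and top views show the board with, from left to right in the top view (800×600), the block (453,330), the tube (517,340) and the small rod (593,350). Two larger red rods stand off the board, at (483,470) and (625,250). The gauge is at left: lug (241,329), jaw (260,295), anvil (290,310).

```bash
cat > h.py <<'E'
import numpy as np,cv2
from station import camera_info
def ray(n,uv):
    c=camera_info(n);K=c["K"];uv=np.atleast_2d(np.array(uv,float))
    q=(uv-K[:2,2])/[K[0,0],K[1,1]];s=q.copy()
    for _ in range(10): s=q/(1+c["k1"]*(s**2).sum(1,keepdims=True))
    return np.c_[s,np.ones(len(s))]@c["R"],-c["R"].T@c["t"]
def onz(n,uv,z):
    d,o=ray(n,uv); return o+d*((z-o[2])/d[:,2])[:,None]
def cloud(n,d):
    v,u=np.mgrid[:420,:560]; r,o=ray(n,np.c_[u.ravel(),v.ravel()])
    return (o+r*d.reshape(-1,1)).reshape(420,560,3)
def comps(mask,amin=20):
    k,l,s,c=cv2.connectedComponentsWithStats(mask.astype(np.uint8))
    return [(l==i,s[i,4],c[i]) for i in range(1,k) if s[i,4]>=amin]
E
python3 - <<'E'
from h import *
np.set_printoptions(precision=4,suppress=True)
for n in("top","scene"):
    z=np.load(f"pics/{n}0.npz");p,d=z["p"],z["d"];X=cloud(n,d)
    hsv=cv2.cvtColor(p,cv2.COLOR_RGB2HSV);H,S,V=[hsv[:,:,i].astype(int) for i in range(3)]
    print(n)
    red=((H<9)|(H>175))&(S>150)&(V>60); 
    for m,a,c in comps(red,80):
        zz=X[m][:,2]; t=m&(X[:,:,2]>np.percentile(zz,95)-.006)
        if not t.any(): continue
        v,u=np.nonzero(t);cc=(u.mean(),v.mean());e=cv2.minEnclosingCircle(np.c_[u,v].astype(np.float32))
        print("red",a,c,"ztop",np.percentile(zz,95),"top c",cc,X[t].mean(0),"ext",np.ptp(X[t],0),onz(n,[cc],.09))
    org=(H>=7)&(H<17)&(S>215)&(V>120)&(X[:,:,2]>.02)
    for m,a,c in comps(org,8):
        t=m&(X[:,:,2]>.074)
        if t.any(): v,u=np.nonzero(t);print("lug",a,c,t.sum(),X[t].mean(0),np.ptp(X[t],0),onz(n,[(u.mean(),v.mean())],.08))
    # gauge: aluminium tops at z~.05, and plate
    g=(S<60)&(V>100)&(abs(X[:,:,2]-.05)<.006)
    for m,a,c in comps(g,30):
        v,u=np.nonzero(m);P=onz(n,np.c_[u,v],.05)[:,:2]
        r=cv2.minAreaRect((P*1000).astype(np.float32));print("alu",a,c,r)
    if n=="top":
        gr=(H>50)&(H<90)&(S>80)&(X[:,:,2]<.06)&(X[:,:,2]>.015)
        for m,a,c in comps(gr,8): v,u=np.nonzero(m);print("green",a,c,np.median(X[m],0))
        reg=np.zeros((420,560),bool);reg[160:260,85:230]=1
        pl=reg&(X[:,:,2]>.008)
        for m,a,c in comps(pl,500):
            v,u=np.nonzero(m);r=cv2.minAreaRect((X[m][:,:2]*1000).astype(np.float32));print("plate",a,c,r,cv2.boxPoints(r))
        bd=(V<100)&(abs(X[:,:,2]-.01)<.004)
        for m,a,c in comps(bd,1000): print("board",a,cv2.minAreaRect((X[m][:,:2]*1000).astype(np.float32)))
E
```

```text
top
red 186 [527.4839  91.6075] ztop 0.182655851135893 top c (np.float64(550.7777777777778), np.float64(75.72222222222223)) [ 0.795  -0.6058  0.1828] ext [0.0529 0.0576 0.0135] [[ 0.8513 -0.6755  0.09  ]]
lug 37 [165.1622 228.7838] 37 [0.5022 0.1523 0.0794] [0.0212 0.0116 0.0058] [[0.5021 0.1521 0.08  ]]
alu 278 [180.6655 206.4101] ((556.4893798828125, 131.61793518066406), (14.721264839172363, 89.73326873779297), 79.72589874267578)
alu 457 [200.4705 216.5055] ((535.28759765625, 87.50312805175781), (18.745906829833984, 114.71424102783203), 79.36273956298828)
green 302 [ 25.9901 141.2417] [0.7102 0.4969 0.0167]
green 66 [ 98.3939 218.3182] [0.531  0.3113 0.0347]
green 102 [173.8137 234.9706] [0.4929 0.143  0.0393]
green 16 [196.4375 243.9375] [0.4761 0.0955 0.0391]
plate 7242 [158.4772 211.3303] ((527.1345825195312, 99.0692138671875), (452.70367431640625, 172.08493041992188), 73.6291732788086) [[ 380.7825  -93.8545]
 [ 545.8907 -142.3571]
 [ 673.4866  291.9929]
 [ 508.3784  340.4955]]
board 6202 ((489.2183837890625, -256.574951171875), (318.13134765625, 129.7012176513672), 89.348266601
[... 569 characters left out ...]
09681129455566, 47.428863525390625), 74.93626403808594)
alu 49 [165.2653 237.449 ] ((703.5889892578125, -288.0894775390625), (18.99205207824707, 57.09734344482422), 56.07777404785156)
alu 371 [345.0647 253.1617] ((535.9342041015625, 92.19317626953125), (19.880521774291992, 116.29788208007812), 79.43344116210938)
alu 245 [359.3184 268.3755] ((557.0855102539062, 135.959716796875), (15.264955520629883, 91.1401138305664), 79.25870513916016)
alu 71 [221.8169 259.6761] ((693.3580322265625, -142.16146850585938), (20.003114700317383, 59.864688873291016), 55.835235595703125)
alu 71 [230.3239 284.5493] ((728.9556274414062, -91.84016418457031), (20.756433486938477, 66.2567367553711), 51.94853210449219)
```

```bash
python3 - <<'E'
from h import *
np.set_printoptions(precision=4,suppress=True)
for n in("top","scene"):
    z=np.load(f"pics/{n}0.npz");p,d=z["p"],z["d"];X=cloud(n,d);print(n)
    hsv=cv2.cvtColor(p,cv2.COLOR_RGB2HSV).astype(int);H,S=hsv[:,:,0],hsv[:,:,1]
    red=((H<11)|(H>170))&(S>120)&(X[:,:,0]<.8)&(abs(X[:,:,2]-.06)<.08)&(X[:,:,2]>.02)
    for m,a,c in comps(red,60):
        zt=np.percentile(X[m][:,2],90)
        t=m&(abs(X[:,:,2]-zt)<.006);v,u=np.nonzero(t);P=onz(n,np.c_[u,v],zt)[:,:2]
        (cx,cy),r=cv2.minEnclosingCircle((P*1000).astype(np.float32))
        print(a,c,"zt",round(zt,4),"mean",P.mean(0),"circ",cx,cy,"diam area",2000*np.sqrt(len(P)*np.linalg.norm(np.cross(np.r_[onz(n,[[u.mean()+1,v.mean()]],zt)[0]-onz(n,[[u.mean(),v.mean()]],zt)[0]],onz(n,[[u.mean(),v.mean()+1]],zt)[0]-onz(n,[[u.mean(),v.mean()]],zt)[0]))/np.pi))
E
python3 -m pendant '[[[0,0,-0.15,-0.045,-0.02,0,0.035],[0,0,-0.258,-0.09,-0.04,0,0.035],[0,0,-0.258,-0.135,-0.06,0,0.035],[0,0,-0.258,-0.18,-0.08,0,0.035],[0,0,-0.258,-0.22,-0.10,0,0.035]]]'
```

```text
top
441 [425.161  182.3447] zt 0.1115 mean [ 0.6142 -0.3947] circ 614.3839721679688 -399.1258544921875 diam area 28.668925907408312
240 [407.0583 247.3042] zt 0.0907 mean [ 0.4721 -0.3568] circ 475.6278076171875 -358.6727600097656 diam area 23.357041884729494
306 [331.3856 323.6601] zt 0.1125 mean [ 0.3163 -0.1885] circ 313.5621337890625 -193.3550262451172 diam area 32.56136049419143
114 [345.4298 333.6053] zt 0.1126 mean [ 0.3014 -0.2106] circ 302.47308349609375 -205.12257385253906 diam area 22.203193248440446
scene
798 [284.2707 139.0125] zt 0.1128 mean [ 0.3147 -0.1909] circ 315.07037353515625 -191.02792358398438 diam area 60.6356483538359
461 [197.7527 160.0434] zt 0.091 mean [ 0.479  -0.3529] circ 480.23321533203125 -352.3241882324219 diam area 43.57252420967941
895 [146.8425 187.105 ] zt 0.1128 mean [ 0.6229 -0.3998] circ 622.121826171875 -398.78643798828125 diam area 60.88731959349841
88 [ 48.4659 195.9432] zt 0.1292 mean [ 0.7664 -0.5639] circ 765.68896484375 -563.0388793945312 diam area 7.792820517039
t: 0.6
eef_pos: [0.3809, 0.2891, 0.231]
tcp_rot: [-3.141, -0.0, 2.96]
ft_force: [-0.2, -0.4, 0.8]
grip_width: 0.035
grip_force: 0.0
```

```bash
python3 -m pendant '[[[0,0,0,-0.04,-0.03,0,0.035],[0,0,0,-0.08,-0.06,0.02,0.035],[0,0,0,-0.12,-0.09,0.06,0.035],[0,0,0,-0.144,-0.11,0.1,0.035],[0,0,0,-0.144,-0.11,0.11,0.035]]]'
python3 - <<'E'
from h import *
from station import get_image
np.set_printoptions(precision=4,suppress=True)
print(onz("top",[[415,245]],.09))
for n in("top","scene"):
    p,d=get_image(n); c=(165,229) if n=="top" else (378,248)
    a=p[c[1]-50:c[1]+50,c[0]-66:c[0]+67]; im=cv2.resize(a,(399,300))[:,:,::-1]
    out=im if n=="top" else np.hstack([out,im])
cv2.imwrite("pics/lug.png",out)
# rod top by luminance/hue in top view from initial picture
p=np.load("pics/top0.npz")["p"][225:275,385:440]
hsv=cv2.cvtColor(p,cv2.COLOR_RGB2HSV).astype(int)
m=((hsv[:,:,0]<12))&(hsv[:,:,1]>150)&(hsv[:,:,2]>135)
for q,a,cc in comps(m,30):
    v,u=np.nonzero(q);print(a,cc+[385,225],np.ptp(u),np.ptp(v),onz("top",[cc+[385,225]],.09))
E
```

```text
t: 1.1
eef_pos: [0.502, 0.1539, 0.1179]
tcp_rot: [-3.14, -0.003, 2.957]
ft_force: [-0.1, 0.7, -0.2]
grip_width: 0.035
grip_force: 0.0
[[ 0.4731 -0.3587  0.09  ]]
329 [415.3131 243.8541] 21 21 [[ 0.4755 -0.3595  0.09  ]]
```

View pics/lug.png

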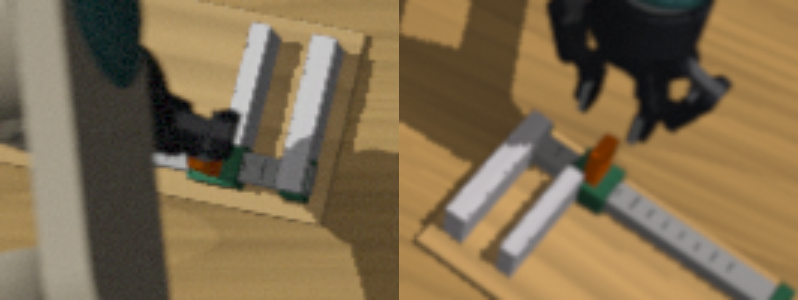

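The right-hand view shows the two fingers straddling the orange lug (600,160) from above, one on each side.

```bash
python3 -m pendant '[[[0,0,0,0,0,0.02,0.035],[0,0,0,0,0,0.04,0.035],[0,0,0,0,0,0.055,0.035],[0,0,0,0,0,0.063,0.035],[0,0,0,0,0,0.063,0.035]]]'
python3 -m pendant '[[[0,0,0,0,0.004,0,0.035],[0,0,0,0,0.008,0,0.035],[0,0,0,0,0.012,0,0.035],[0,0,0,0,0.016,0,0.035],[0,0,0,0,0.020,0,0.035]]]'
```

```text
t: 1.7
eef_pos: [0.5013, 0.1573, 0.0585]
tcp_rot: [3.142, -0.001, 2.961]
ft_force: [-0.5, 0.6, -0.5]
grip_width: 0.0351
grip_force: 0.0
t: 2.2
eef_pos: [0.5057, 0.1765, 0.0587]
tcp_rot: [-3.142, 0.001, 2.96]
ft_force: [-0.3, -3.0, 1.5]
grip_width: 0.0349
grip_force: 1.4
```

```bash
python3 -m pendant '[[[0,0,0,0,0.008,0,0.035],[0,0,0,0,0.018,0,0.035],[0,0,0,0,0.030,0,0.035],[0,0,0,0,0.042,0,0.035],[0,0,0,0,0.050,0,0.035]]]'
python3 -m pendant '[[[0,0,0,0,0.003,0,0.035],[0,0,0,0,0.004,0,0.035],[0,0,0,0,-0.004,0,0.035],[0,0,0,0,-0.006,0,0.035],[0,0,0,0,-0.006,0,0.035]]]'
python3 -m pendant '[[[0,0,0,0,0,-0.03,0.035],[0,0,0,0,0,-0.07,0.035],[0,0,0,0,0,-0.10,0.05],[0,0,0,0,0,-0.12,0.08],[0,0,0,0,0,-0.12,0.08]]]'
python3 - <<'E'
from station import get_image
from h import *
p,d=get_image("scene");X=cloud("scene",d)
hsv=cv2.cvtColor(p,cv2.COLOR_RGB2HSV).astype(int);S,V=hsv[:,:,1],hsv[:,:,2]
for m,a,c in comps((S<60)&(V>100)&(abs(X[:,:,2]-.05)<.006),150):
    v,u=np.nonzero(m);print(a,cv2.minAreaRect((onz("scene",np.c_[u,v],.05)[:,:2]*1000).astype(np.float32)))
E
```

```text
t: 2.7
eef_pos: [0.5145, 0.2269, 0.0582]
tcp_rot: [3.141, -0.0, 2.961]
ft_force: [1.2, -3.3, 1.9]
grip_width: 0.0348
grip_force: 1.5
t: 3.2
eef_pos: [0.5131, 0.2191, 0.0582]
tcp_rot: [3.141, -0.0, 2.959]
ft_force: [-0.2, 0.3, 0.9]
grip_width: 0.0353
grip_force: 0.0
t: 3.7
eef_pos: [0.5147, 0.2201, 0.1821]
tcp_rot: [3.138, 0.006, 2.96]
ft_force: [0.7, -0.1, -0.6]
grip_width: 0.0767
grip_force: 0.0
344 ((536.6038818359375, 92.06825256347656), (19.880521774291992, 116.11290740966797), 79.43344116210938)
253 ((569.2205810546875, 200.56546020507812), (14.748414039611816, 91.676513671875), 79.53929901123047)
```

```bash
python3 -m pendant '[[[0,0,0,-0.005,-0.045,0,0.075],[0,0,0,-0.011,-0.09,0,0.075],[0,0,0,-0.017,-0.14,0,0.075],[0,0,0,-0.023,-0.19,0,0.075],[0,0,0,-0.028,-0.24,0,0.075]]]'
python3 -m pendant '[[[0,0,0,-0.005,-0.045,0,0.075],[0,0,0,-0.011,-0.09,0,0.075],[0,0,0,-0.017,-0.14,0,0.075],[0,0,0,-0.023,-0.19,0,0.075],[0,0,0,-0.028,-0.24,0,0.075]]]'
python3 -m pendant '[[[0,0,0,-0.006,-0.04,0,0.075],[0,0,0,-0.012,-0.08,0,0.075],[0,0,0,-0.012,-0.093,0.02,0.075],[0,0,0,-0.012,-0.093,0.06,0.075],[0,0,0,-0.012,-0.093,0.07,0.075]]]'
python3 - <<'E'
from station import get_image,bot
from h import *
out=[]
for n,c in(("top",(415,244)),("scene",(200,155))):
    p,d=get_image(n)
    out.append(cv2.resize(p[c[1]-50:c[1]+50,c[0]-66:c[0]+67],(399,300))[:,:,::-1])
cv2.imwrite("pics/rod.png",np.hstack(out));s=bot.read_state();print(s["eef_pos"],s["tcp_rot"],s["joint_positions"])
E
```

```text
t: 4.25
eef_pos: [0.4963, -0.0222, 0.1762]
tcp_rot: [3.142, -0.003, 2.96]
ft_force: [0.4, 0.4, 0.4]
grip_width: 0.0751
grip_force: 0.0
t: 4.75
eef_pos: [0.4806, -0.2622, 0.1761]
tcp_rot: [3.14, -0.003, 2.96]
ft_force: [1.3, 0.1, -0.1]
grip_width: 0.0751
grip_force: 0.0
t: 5.25
eef_pos: [0.4739, -0.3526, 0.1012]
tcp_rot: [3.136, -0.009, 2.959]
ft_force: [0.1, -0.2, -1.4]
grip_width: 0.0747
grip_force: 0.0
[ 0.47535823 -0.35288097  0.10489291] [ 3.13801106 -0.0057708   2.95989323] [-7.01070872e-01  3.17192953e-01  1.35609613e+00  2.46199724e-04
  1.47509104e+00 -2.09018180e+00]
```

View pics/rod.png

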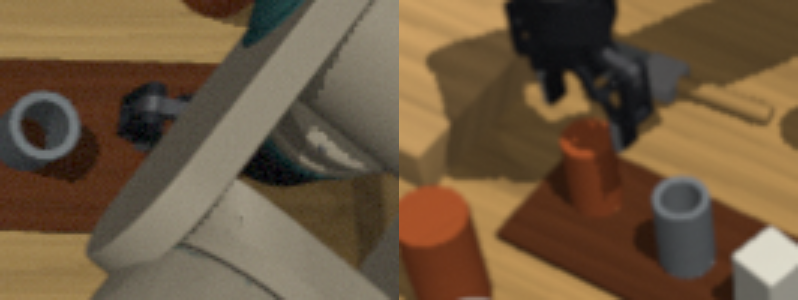

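The left view shows the finger between tube and rod. In the right view the fingers bracket the rod top at (588,132), with the tube clear.

```bash
python3 -m pendant '[[[0,0,0,0,-0.003,0,0.075],[0,0,0,0,-0.003,0.012,0.075],[0,0,0,0,-0.003,0.025,0.075],[0,0,0,0,-0.003,0.038,0.075],[0,0,0,0,-0.003,0.05,0.075]]]'
python3 -m pendant '[[[0,0,0,0,0,0,0.06],[0,0,0,0,0,0,0.05],[0,0,0,0,0,0,0.03],[0,0,0,0,0,0,0.03],[0,0,0,0,0,0,0.03]]]'
python3 -m pendant '[[[0,0,0,0,0,0,0.03],[0,0,0,0,0,0,0.03],[0,0,0,0,0,0,0.03],[0,0,0,0,0,-0.005,0.03],[0,0,0,0,0,-0.01,0.03]]]'
```

```text
t: 5.85
eef_pos: [0.476, -0.3568, 0.0567]
tcp_rot: [3.141, -0.001, 2.96]
ft_force: [0.4, -0.2, 0.5]
grip_width: 0.0746
grip_force: 0.0
t: 6.35
eef_pos: [0.4765, -0.3575, 0.0589]
tcp_rot: [-3.141, 0.001, 2.96]
ft_force: [0.3, -1.4, 0.4]
grip_width: 0.0447
grip_force: 61.6
t: 6.85
eef_pos: [0.4757, -0.3566, 0.0676]
tcp_rot: [3.14, -0.002, 2.96]
ft_force: [-0.1, -0.7, -3.3]
grip_width: 0.0448
grip_force: 61.4
```

```bash
python3 -m pendant '[[[0,0,0,0,0,-0.02,0.03],[0,0,0,0,0,-0.05,0.03],[0,0,0,0,0,-0.085,0.03],[0,0,0,0,0,-0.11,0.03],[0,0,0,0,0,-0.12,0.03]]]'
python3 -m pendant '[[[0,0,0,0,0.03,0,0.03],[0,0,0,0,0.07,0,0.03],[0,0,0,0,0.11,0,0.03],[0,0,0,0,0.15,0,0.03],[0,0,0,0,0.19,0,0.03]]]'
python3 -m pendant '[[[0,0,0,0,0.04,0,0.03],[0,0,0,0,0.08,0,0.03],[0,0,0,0,0.12,0,0.03],[0,0,0,0,0.16,0,0.03],[0,0,0,0.002,0.2,0,0.03]]]'
python3 -m pendant '[[[0,0,0,0,0.04,0,0.03],[0,0,0,0,0.075,0,0.03],[0,0,0,0,0.1,0,0.03],[0,0,0,0,0.106,0,0.03],[0,0,0,0,0.106,0.04,0.03]]]'
python3 -m pendant '[[[0,0,0,0,0,0.03,0.03],[0,0,0,0,0,0.05,0.03],[0,0,0,0,0,0.06,0.03],[0,0,0,0,0,0.06,0.03],[0,0,0,0,0,0.06,0.03]]]'
python3 - <<'E'
from station import get_image,bot
from h import *
np.set_printoptions(precision=4,suppress=True)
out=[]
for n,c in(("top",(195,200)),("scene",(355,240))):
    p,d=get_image(n);np.savez(f"pics/{n}1.npz",p=p,d=d)
    out.append(cv2.resize(p[c[1]-50:c[1]+50,c[0]-66:c[0]+67],(399,300))[:,:,::-1])
cv2.imwrite("pics/pl.png",np.hstack(out));s=bot.read_state();print(s["eef_pos"],s["tcp_rot"],s["grip_width"])
E
```

```text
t: 7.35
eef_pos: [0.4769, -0.3576, 0.1916]
tcp_rot: [-3.14, 0.004, 2.96]
ft_force: [0.2, -1.0, -3.2]
grip_width: 0.0444
grip_force: 61.7
t: 7.85
eef_pos: [0.51, -0.1685, 0.1868]
tcp_rot: [3.141, -0.002, 2.96]
ft_force: [0.7, 0.1, -3.5]
grip_width: 0.0448
grip_force: 62.1
t: 8.35
eef_pos: [0.5442, 0.0284, 0.1869]
tcp_rot: [-3.141, -0.002, 2.96]
ft_force: [0.7, 0.6, -3.7]
grip_width: 0.0446
grip_force: 62.1
t: 8.85
eef_pos: [0.5666, 0.1323, 0.153]
tcp_rot: [3.138, 0.01, 2.962]
ft_force: [1.3, -0.8, -1.8]
grip_width: 0.0444
grip_force: 62.4
t: 9.35
eef_pos: [0.5644, 0.1307, 0.0893]
tcp_rot: [3.141, 0.001, 2.959]
ft_force: [0.7, -0.1, -2.7]
grip_width: 0.0446
grip_force: 62.3
[0.5648 0.1309 0.09  ] [3.1406 0.0027 2.9596] 0.0448666659583542
```

View pics/pl.png

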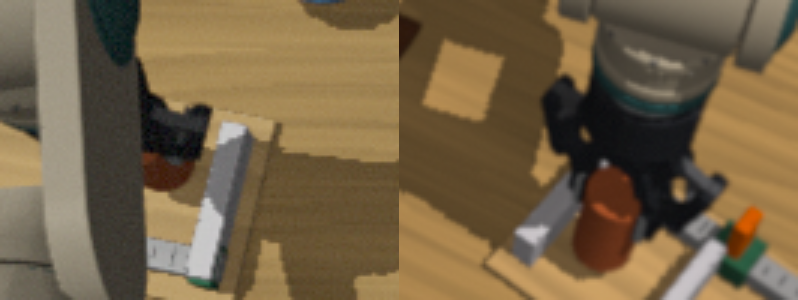

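The views show the rod held upright between the two jaws, at (605,220) in the right view, with clearance on both sides; the anvil is to its left and the open jaw and lug to its right.

```bash
python3 -m pendant '[[[0,0,0,0,0,0.008,0.03],[0,0,0,0,0,0.016,0.03],[0,0,0,0,0,0.022,0.03],[0,0,0,0,0,0.025,0.03],[0,0,0,0,0,0.025,0.03]]]'
python3 -m pendant '[[[0,0,0,0,0,0.0005,0.03],[0,0,0,0,0,0.001,0.03],[0,0,0,0,0,0.0015,0.03],[0,0,0,0,0,0.002,0.03],[0,0,0,0,0,0.002,0.03]]]'
```

```text
t: 9.95
eef_pos: [0.5635, 0.1309, 0.0624]
tcp_rot: [-3.141, -0.001, 2.96]
ft_force: [0.0, 1.2, -2.4]
grip_width: 0.0446
grip_force: 62.3
t: 10.45
eef_pos: [0.5639, 0.131, 0.0613]
tcp_rot: [3.141, 0.0, 2.96]
ft_force: [0.0, 0.2, -3.5]
grip_width: 0.0445
grip_force: 62.3
```

```bash
python3 -m pendant '[[[0,0,0,0,0,0.0005,0.03],[0,0,0,0,0,0.001,0.03],[0,0,0,0,0,0.001,0.03],[0,0,0,0,0,0.001,0.03],[0,0,0,0,0,0.001,0.03]]]'
```

```text
t: 10.95
eef_pos: [0.5642, 0.1309, 0.0608]
tcp_rot: [3.141, 0.001, 2.96]
ft_force: [-1.8, -1.4, 2.6]
grip_width: 0.0445
grip_force: 62.4
```

```bash
python3 -m pendant '[[[0,0,0,0,0,0.0002,0.03],[0,0,0,0,0,0.0005,0.03],[0,0,0,0,0,0.0005,0.03],[0,0,0,0,0,0.0005,0.03],[0,0,0,0,0,0.0005,0.03]]]'
```

```text
t: 11.45
eef_pos: [0.5643, 0.1309, 0.0608]
tcp_rot: [3.141, 0.001, 2.96]
ft_force: [-2.7, -1.3, 6.6]
grip_width: 0.0446
grip_force: 63.0
```

Touching down (about 6–9 N on the plate). I'll release, rise, and check.

```bash
python3 -m pendant '[[[0,0,0,0,0,0,0.05],[0,0,0,0,0,0,0.055],[0,0,0,0,0,0,0.065],[0,0,0,0,0,0,0.065],[0,0,0,0,0,0,0.065]]]'
python3 -m pendant '[[[0,0,0,0,0,-0.01,0.065],[0,0,0,0,0,-0.03,0.065],[0,0,0,0,0,-0.06,0.065],[0,0,0,0,0,-0.09,0.065],[0,0,0,0,0,-0.1,0.065]]]'
python3 -m pendant '[[[0,0,0,0.03,0.02,0,0.05],[0,0,0,0.05,0.05,0,0.035],[0,0,0,0.06,0.08,0,0.03],[0,0,0,0.06,0.08,0,0.03],[0,0,0,0.06,0.08,0,0.03]]]'
python3 - <<'E'
from station import get_image,bot
from h import *
np.set_printoptions(precision=4,suppress=True)
out=[]
for n,c in(("top",(185,205)),("scene",(365,245))):
    p,d=get_image(n);X=cloud(n,d)
    out.append(cv2.resize(p[c[1]-50:c[1]+50,c[0]-66:c[0]+67],(399,300))[:,:,::-1])
    hsv=cv2.cvtColor(p,cv2.COLOR_RGB2HSV).astype(int)
    m=(hsv[:,:,0]<12)&(hsv[:,:,1]>130)&(abs(X[:,:,0]-.56)<.05)&(abs(X[:,:,1]-.13)<.05)&(abs(X[:,:,2]-.092)<.006)
    v,u=np.nonzero(m);P=onz(n,np.c_[u,v],.092)[:,:2]
    print(n,m.sum(),P.mean(0),cv2.minEnclosingCircle((P*1000).astype(np.float32)))
cv2.imwrite("pics/pl2.png",np.hstack(out));s=bot.read_state();print(s["eef_pos"],s["grip_width"])
E
```

```text
t: 11.95
eef_pos: [0.5639, 0.131, 0.0597]
tcp_rot: [3.142, -0.0, 2.96]
ft_force: [-0.7, -0.3, -0.0]
grip_width: 0.065
grip_force: 0.0
t: 12.45
eef_pos: [0.5654, 0.1312, 0.1645]
tcp_rot: [3.139, 0.006, 2.96]
ft_force: [0.2, -0.8, 0.3]
grip_width: 0.0653
grip_force: 0.0
t: 12.95
eef_pos: [0.5191, 0.2207, 0.1593]
tcp_rot: [-3.141, -0.001, 2.961]
ft_force: [-0.9, 0.3, -0.8]
grip_width: 0.0297
grip_force: 0.0
top 312 [0.5628 0.1271] ((562.737060546875, 127.49968719482422), 22.629974365234375)
scene 325 [0.5653 0.1323] ((565.6095581054688, 132.04884338378906), 24.684776306152344)
[0.5195 0.2197 0.1595] 0.02994918129427691
```

View pics/pl2.png

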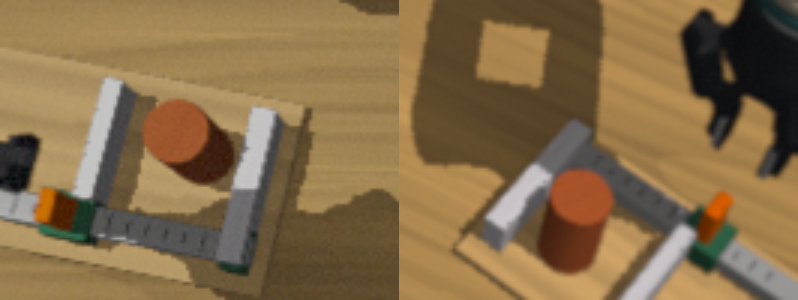

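The rod stands upright on the plate between the jaws and clear of both, at (175,130) in the left view and (580,195) in the right. The gripper is above the lug.

```bash
python3 -m pendant '[[[0,0,0,0.006,-0.001,0,0.035],[0,0,0,0.006,-0.001,0.03,0.035],[0,0,0,0.006,-0.001,0.06,0.035],[0,0,0,0.006,-0.001,0.09,0.035],[0,0,0,0.006,-0.001,0.101,0.035]]]'
python3 -m pendant '[[[0,0,0,0,-0.003,0,0.035],[0,0,0,0,-0.006,0,0.035],[0,0,0,0,-0.009,0,0.035],[0,0,0,0,-0.012,0,0.035],[0,0,0,0,-0.015,0,0.035]]]'
```

```text
t: 13.55
eef_pos: [0.5115, 0.2193, 0.0555]
tcp_rot: [-3.139, -0.005, 2.959]
ft_force: [-0.3, 0.4, -0.9]
grip_width: 0.0352
grip_force: 0.0
t: 14.05
eef_pos: [0.5112, 0.206, 0.06]
tcp_rot: [3.14, 0.002, 2.96]
ft_force: [0.2, 1.8, 2.1]
grip_width: 0.0351
grip_force: 1.3
```

```bash
python3 -m pendant '[[[0,0,0,0,-0.004,0,0.035],[0,0,0,0,-0.009,0,0.035],[0,0,0,0,-0.014,0,0.035],[0,0,0,0,-0.019,0,0.035],[0,0,0,0,-0.024,0,0.035]]]'
python3 -m pendant '[[[0,0,0,0,-0.0015,0,0.035],[0,0,0,0,-0.003,0,0.035],[0,0,0,0,-0.0045,0,0.035],[0,0,0,0,-0.006,0,0.035],[0,0,0,0,-0.0075,0,0.035]]]'
python3 -m pendant '[[[0,0,0,0,-0.001,0,0.035],[0,0,0,0,-0.002,0,0.035],[0,0,0,0,-0.003,0,0.035],[0,0,0,0,-0.004,0,0.035],[0,0,0,0,-0.005,0,0.035]]]'
```

```text
t: 14.55
eef_pos: [0.5062, 0.1819, 0.0589]
tcp_rot: [3.141, 0.0, 2.96]
ft_force: [1.6, 3.4, 2.0]
grip_width: 0.035
grip_force: 1.4
t: 15.05
eef_pos: [0.5048, 0.1748, 0.0587]
tcp_rot: [3.142, -0.0, 2.96]
ft_force: [1.7, 2.9, 3.5]
grip_width: 0.0352
grip_force: 1.3
t: 15.55
eef_pos: [0.5039, 0.17, 0.0588]
tcp_rot: [3.141, -0.0, 2.96]
ft_force: [1.6, 3.2, -0.1]
grip_width: 0.0354
grip_force: 2.3
```

```bash
python3 -m pendant '[[[0,0,0,0,-0.001,0,0.035],[0,0,0,0,-0.002,0,0.035],[0,0,0,0,-0.003,0,0.035],[0,0,0,0,-0.004,0,0.035],[0,0,0,0,-0.005,0,0.035]]]'
python3 -m pendant '[[[0,0,0,0,-0.0006,0,0.035],[0,0,0,0,-0.0012,0,0.035],[0,0,0,0,-0.0018,0,0.035],[0,0,0,0,-0.0024,0,0.035],[0,0,0,0,-0.003,0,0.035]]]'
```

```text
t: 16.05
eef_pos: [0.503, 0.165, 0.0588]
tcp_rot: [3.141, -0.0, 2.96]
ft_force: [1.3, 4.4, 0.7]
grip_width: 0.035
grip_force: 2.3
t: 16.55
eef_pos: [0.5025, 0.1621, 0.0588]
tcp_rot: [3.141, -0.0, 2.96]
ft_force: [0.6, 4.6, 1.2]
grip_width: 0.0351
grip_force: 2.3
```

```bash
python3 -m pendant '[[[0,0,0,0,-0.0004,0,0.035],[0,0,0,0,-0.0008,0,0.035],[0,0,0,0,-0.0012,0,0.035],[0,0,0,0,-0.0016,0,0.035],[0,0,0,0,-0.002,0,0.035]]]'
```

```text
t: 17.05
eef_pos: [0.5021, 0.1601, 0.0588]
tcp_rot: [3.142, -0.0, 2.96]
ft_force: [0.7, 4.5, 0.2]
grip_width: 0.035
grip_force: 2.3
```

```bash
python3 -m pendant '[[[0,0,0,0,-0.0002,0,0.035],[0,0,0,0,-0.0004,0,0.035],[0,0,0,0,-0.0006,0,0.035],[0,0,0,0,-0.0008,0,0.035],[0,0,0,0,-0.001,0,0.035]]]'
```

```text
t: 17.55
eef_pos: [0.502, 0.1591, 0.0588]
tcp_rot: [3.142, -0.0, 2.96]
ft_force: [0.7, 4.3, -0.1]
grip_width: 0.035
grip_force: 2.3
```

```bash
python3 -m pendant '[[[0,0,0,0,-0.0001,0,0.035],[0,0,0,0,-0.0002,0,0.035],[0,0,0,0,-0.0003,0,0.035],[0,0,0,0,-0.0004,0,0.035],[0,0,0,0,-0.0005,0,0.035]]]'
```

```text
t: 18.05
eef_pos: [0.5019, 0.1586, 0.0588]
tcp_rot: [3.142, -0.0, 2.96]
ft_force: [0.3, 4.6, 0.2]
grip_width: 0.0353
grip_force: 2.4
```

```bash
python3 -m pendant '[[[0,0,0,0,-0.0001,0,0.035],[0,0,0,0,-0.0002,0,0.035],[0,0,0,0,-0.0003,0,0.035],[0,0,0,0,-0.0004,0,0.035],[0,0,0,0,-0.0005,0,0.035]]]'
```

```text
t: 18.55
eef_pos: [0.5018, 0.1581, 0.0588]
tcp_rot: [3.142, -0.0, 2.96]
ft_force: [1.0, 4.6, 0.5]
grip_width: 0.0352
grip_force: 2.4
```

```bash
python3 -m pendant '[[[0,0,0,0,-0.0001,0,0.035],[0,0,0,0,-0.0002,0,0.035],[0,0,0,0,-0.0003,0,0.035],[0,0,0,0,-0.0004,0,0.035],[0,0,0,0,-0.0005,0,0.035]]]'
```

```text
t: 19.05
eef_pos: [0.5017, 0.1576, 0.0588]
tcp_rot: [3.142, -0.0, 2.96]
ft_force: [0.8, 4.7, -0.2]
grip_width: 0.0349
grip_force: 2.4
```

```bash
python3 -m pendant '[[[0,0,0,0,-0.0001,0,0.035],[0,0,0,0,-0.0002,0,0.035],[0,0,0,0,-0.0003,0,0.035],[0,0,0,0,-0.0004,0,0.035],[0,0,0,0,-0.0004,0,0.035]]]'
```

```text
t: 19.55
eef_pos: [0.5016, 0.1572, 0.0588]
tcp_rot: [3.142, -0.0, 2.96]
ft_force: [0.0, 5.1, -0.0]
grip_width: 0.0349
grip_force: 2.4
```

```bash
cat > gap.py <<'E'
from station import get_image
from h import *
p,d=get_image("scene");X=cloud("scene",d)
hsv=cv2.cvtColor(p,cv2.COLOR_RGB2HSV).astype(int);S,V=hsv[:,:,1],hsv[:,:,2]
C=[]
for m,a,c in comps((S<60)&(V>100)&(abs(X[:,:,2]-.05)<.006)&(X[:,:,1]>.03)&(X[:,:,0]<.65),100):
    v,u=np.nonzero(m);r=cv2.minAreaRect((onz("scene",np.c_[u,v],.05)[:,:2]*1000).astype(np.float32));C.append(r[0]);print(a,r)
q=np.subtract(C[1],C[0])@[.182,.983];print("opening",abs(q)-16)
m=(hsv[:,:,0]<12)&(S>130)&(abs(X[:,:,0]-.56)<.05)&(abs(X[:,:,1]-.13)<.05)&(abs(X[:,:,2]-.092)<.006)
v,u=np.nonzero(m);P=onz("scene",np.c_[u,v],.092)[:,:2]*1000;c=cv2.minEnclosingCircle(P.astype(np.float32));print(c,"rod centre from anvil centre",(np.array(c[0])-C[0])@[.182,.983]-9)
cv2.imwrite("pics/end.png",cv2.resize(p[190:305,300:440],(700,575))[:,:,::-1])
E
python3 gap.py
```

```text
238 ((536.0928955078125, 90.7396011352539), (19.15523910522461, 115.82827758789062), 80.6280746459961)
252 ((560.1653442382812, 150.1356201171875), (16.384078979492188, 92.02098846435547), 79.78974151611328)
opening 46.76747232818604
((543.291259765625, 139.0823974609375), 50.45246505737305) rod centre from anvil centre 39.83107108306885
```

```bash
python3 -m pendant '[[[0,0,0,0,-0.0001,0,0.035],[0,0,0,0,-0.0002,0,0.035],[0,0,0,0,-0.0003,0,0.035],[0,0,0,0,-0.0004,0,0.035],[0,0,0,0,-0.0004,0,0.035]]]'
```

```text
t: 20.1
eef_pos: [0.5016, 0.157, 0.0588]
tcp_rot: [3.141, -0.0, 2.96]
ft_force: [0.4, 6.1, 0.1]
grip_width: 0.035
grip_force: 2.8
```

View pics/end.png

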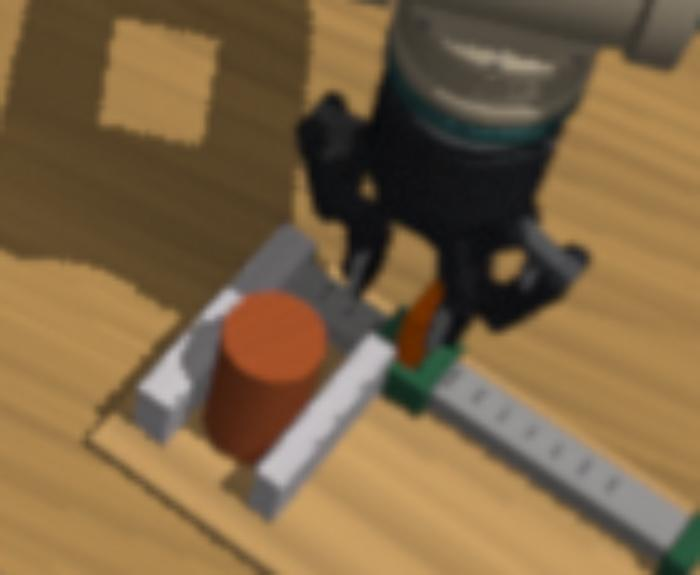

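The rod stands upright between the anvil (200,350) and the jaw (330,420), close to or touching both, with the finger behind the lug (420,320). The force has started to rise.

```bash
python3 -m pendant '[[[0,0,0,0,-0.0001,0,0.035],[0,0,0,0,-0.0002,0,0.035],[0,0,0,0,-0.0002,0,0.035],[0,0,0,0,-0.0002,0,0.035],[0,0,0,0,-0.0002,0,0.035]]]'; python3 -c "
from station import bot;s=bot.read_state();print(s['ft_force'],s['eef_pos'])"
```

```text
t: 20.6
eef_pos: [0.5015, 0.1569, 0.0588]
tcp_rot: [3.141, 0.0, 2.96]
ft_force: [0.5, 6.3, 0.1]
grip_width: 0.035
grip_force: 3.0
[0.52109488 6.33441861 0.05459291] [0.50154761 0.15691647 0.0588307 ]
```

```bash
python3 -m pendant '[[[0,0,0,0,-0.0001,0,0.035],[0,0,0,0,-0.0002,0,0.035],[0,0,0,0,-0.0003,0,0.035],[0,0,0,0,-0.0003,0,0.035],[0,0,0,0,-0.0003,0,0.035]]]'
```

```text
t: 21.1
eef_pos: [0.5015, 0.1568, 0.0588]
tcp_rot: [3.141, 0.0, 2.96]
ft_force: [0.1, 6.6, 0.1]
grip_width: 0.0353
grip_force: 3.4
```

```bash
python3 -m pendant '[[[0,0,0,0,-0.0001,0,0.035],[0,0,0,0,-0.0002,0,0.035],[0,0,0,0,-0.0003,0,0.035],[0,0,0,0,-0.0004,0,0.035],[0,0,0,0,-0.0004,0,0.035]]]'
```

```text
t: 21.6
eef_pos: [0.5015, 0.1566, 0.0588]
tcp_rot: [3.14, 0.0, 2.96]
ft_force: [1.5, 7.7, -1.0]
grip_width: 0.0351
grip_force: 4.0
```

```bash
python3 -m pendant '[[[0,0,0,0,0.001,0,0.035],[0,0,0,0,0.003,0,0.035],[0,0,0,0,0.007,0,0.035],[0,0,0,0,0.011,0,0.035],[0,0,0,0,0.0125,0,0.035]]]'
python3 -m pendant '[[[0,0,0,0,0,-0.005,0.035],[0,0,0,0,0,-0.02,0.035],[0,0,0,0,0,-0.05,0.035],[0,0,0,0,0,-0.08,0.035],[0,0,0,0,0,-0.1,0.035]]]'
python3 -m pendant '[[[0,0,0,0.02,0.03,-0.01,0.035],[0,0,0,0.04,0.06,-0.02,0.035],[0,0,0,0.05,0.1,-0.02,0.035],[0,0,0,0.05,0.12,-0.02,0.035],[0,0,0,0.05,0.12,-0.02,0.035]]]'
python3 gap.py
```

```text
t: 22.1
eef_pos: [0.5037, 0.1684, 0.0587]
tcp_rot: [-3.141, 0.0, 2.96]
ft_force: [0.4, -0.4, -0.2]
grip_width: 0.0348
grip_force: 0.0
t: 22.6
eef_pos: [0.5045, 0.1683, 0.1628]
tcp_rot: [3.14, 0.004, 2.96]
ft_force: [0.1, 0.3, 0.2]
grip_width: 0.0349
grip_force: 0.0
t: 23.1
eef_pos: [0.476, 0.2974, 0.1801]
tcp_rot: [3.14, 0.001, 2.963]
ft_force: [1.4, -0.7, -0.3]
grip_width: 0.0351
grip_force: 0.0
230 ((538.4226684570312, 91.50951385498047), (19.449024200439453, 112.33214569091797), 79.43344116210938)
248 ((559.3280639648438, 149.97059631347656), (16.362977981567383, 90.43180847167969), 79.80091094970703)
opening 45.27202603912353
((564.2418823242188, 119.042236328125), 23.939992904663086) rod centre from anvil centre 22.763763114929198
```

View pics/end.png

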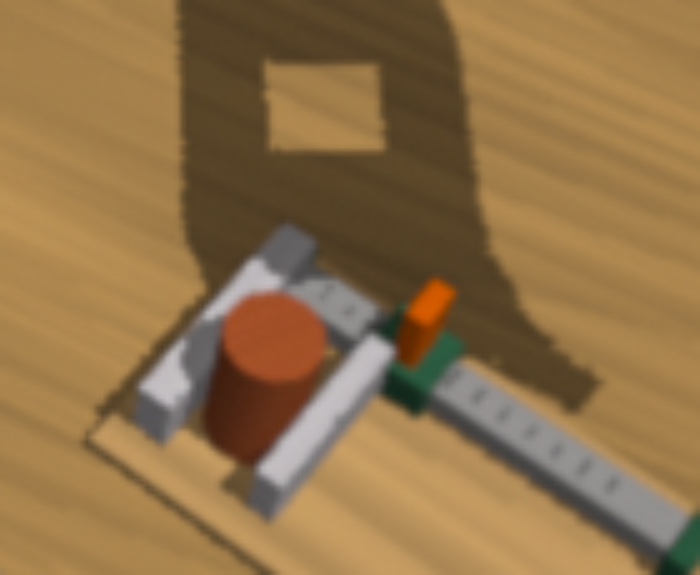

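The rod at (275,340) stands upright and closed in between the anvil and the jaw (330,420). The gripper is clear, and the measured opening of about 45 mm matches the gripped diameter of 44.7 mm.

```bash
python3 -c "
from station import workorder;print(workorder.hand_in())"
```

```text
the job is handed in; nothing more can be done
None
```

The smallest rod (about 44.7 mm in diameter) stands upright on the gauge plate with the jaw closed on it, pressed to about 5 N before I let go; the robot is clear of everything and the job is handed in.

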